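# Kit the model rocket parts into their fitted nests

### The job

Kit up this model rocket for tomorrow's build: put each of the four loose parts into the grey printed nest made for it - the nose cone shoulder-down in the round well, the fin can tail-down with its four fins in the cross-shaped slots, the brown coupler tube standing over the thick spigot and the aluminium retainer ring over the thin pin. Each must sit fully down in its nest and be left there; set the parts down rather than dropping them, and leave the glue bottle and the roll of tape where they are.

Things in the scene. Friction and masses are not known exactly. Their poses are not given: they have to be found in the camera images.
- nose_cone: Loose. Black plastic nose cone, upright, 80 mm high: a round shoulder 50 mm in diameter from its underside up to 18 mm, then a straight-sided band 54 mm in diameter from 18 to 44 mm (take it here), then a rounded point. Origin at the centre of its underside, z up along its axis. About 55 g. It belongs in well_nest.
- fin_can: Loose. White plastic fin can on its tail: tube 54 mm across, 75 mm high, with four 3 mm fins along its own +x, -x, +y, -y axes (a quarter turn looks the same). Fins reach 50 mm from the axis, from the underside to 20 mm high at the tip and 40 mm at the tube; above that the tube is bare: take it there. Origin: centre of underside, z up. About 75 g. Belongs in cross_nest.
- coupler: Loose. Plain brown cardboard coupler tube standing on end, open at both ends, 50 mm in outer diameter, 44 mm in inner diameter, 60 mm high, stiff. Origin at the centre of its underside, z up along its axis. About 30 g. It belongs on spigot_nest.
- retainer: Loose. Flat aluminium motor retainer ring lying on the bench, 50 mm in outer diameter, hole 30 mm, 8 mm thick; it can be taken across its outside with the fingertips just above the bench. Origin at the centre of its underside, z up. About 27 g. It belongs on pin_nest.
- well_nest: Fixed. Grey printed square block 86 x 86 x 20 mm with one round well in its top, 60 mm in diameter, 16 mm deep: its floor is 4 mm above the origin. The nose cone's 50 mm shoulder goes in it; the cone's 54 mm band then starts 22 mm above the bench. Origin: centre of underside, on the bench, z up, x and y along its sides.
- cross_nest: Fixed. Grey printed square nest 110 x 110 x 22 mm: a 4 mm floor and four corner blocks that leave an open middle about 68 mm across and four slots 14 mm wide, 18 mm deep, along its own +x, -x, +y, -y axes. The fin can stands on the floor, 4 mm above the origin, a fin in each slot. Origin: centre of underside, on the bench, z up.
- spigot_nest: Fixed. Grey printed square foot 76 x 76 x 8 mm with a thick upright spigot at its centre, 32 mm in diameter, 25 mm high above the foot, its rim bevelled 3 mm. The coupler tube goes over it and stands on the foot, 8 mm above the origin. Origin at the centre of its underside on the bench, z up, x and y along its sides.
- pin_nest: Fixed. Grey printed square foot 76 x 76 x 8 mm with a thin upright pin at its centre, 16 mm in diameter, 30 mm high above the foot, its rim bevelled 3 mm. The retainer ring goes over it and lies on the foot, 8 mm above the origin. Origin at the centre of its underside on the bench, z up, x and y along its sides.
- glue: Bystander, loose: small white glue bottle with a red cap, upright, 30 mm in diameter, 75 mm high. Origin at the centre of its underside. Leave it where it is.
- tape: Bystander, loose: roll of paper masking tape lying flat, 68 mm in outer diameter, hole 33 mm, 18 mm high. Origin at the centre of its underside. Leave it where it is.
Not all that is in view belongs to the job. Of the things that look like the retainer, take the one that is nearest to the robot's base at the start.

How it is judged:
At the end, for the whole second after the job is handed in: Each part is released, at rest and upright (within 0.12 rad) in its own nest, its axis within 10 mm of the nest's centre, its underside at most 4 mm above the nest's floor or foot; the glue bottle still stands, and it and the tape are within 30 mm of where they were (horizontal distance between nose_cone and well_nest below 0.01 m and z of nose_cone in the frame of well_nest below 0.008 m and angle between each of nose_cone, fin_can, coupler, retainer's own z axis and vertical below 0.12 rad and linear speed of each of nose_cone, fin_can, coupler, retainer below 0.02 m/s and horizontal distance between fin_can and cross_nest below 0.01 m and z of fin_can in the frame of cross_nest below 0.008 m and horizontal distance between coupler and spigot_nest below 0.01 m and z of coupler in the frame of spigot_nest below 0.012 m and horizontal distance between retainer and pin_nest below 0.01 m and z of retainer in the frame of pin_nest below 0.012 m and distance of each of glue, tape from where it was at the start of the episode below 0.03 m and angle between glue's own z axis and vertical below 0.3 rad); the robot touches nothing.
It fails at once if a part is dropped: it falls freely, touching nothing, faster than 0.7 m/s (a fall of about 25 mm) ((linear speed of nose_cone above 0.7 m/s and contact force between nose_cone and anything else below 0.02 N) or (linear speed of fin_can above 0.7 m/s and contact force between fin_can and anything else below 0.02 N) or (linear speed of coupler above 0.7 m/s and contact force between coupler and anything else below 0.02 N) or (linear speed of retainer above 0.7 m/s and contact force between retainer and anything else below 0.02 N)).
It fails at once if the glue bottle is pushed more than 30 mm away or tipped over (distance of glue from where it was at the start of the episode above 0.03 m or angle between glue's own z axis and vertical above 0.3 rad).
It fails at once if the roll of tape is moved more than 30 mm (distance of tape from where it was at the start of the episode above 0.03 m).
It also fails if it takes over 106 s, if anything falls off the work surface, if the arm or the gripper's body presses on something with over 40 N, if the wrist force passes 120 N, or if a joint passes its speed limit or range.

### The arm

A 6-joint arm with a two-finger parallel gripper is mounted at the origin on the work surface. World frame = base frame: x ahead of the robot, y to its left, z up, the work surface at z = 0. Lengths are in m, angles in rad, forces in N, time in s.
With the tool pointing down it reaches from about 0.25 to 0.725 m from the base axis. Payload 4 kg.
Tool frame: the origin (TCP) lies on the centre line of the jaws, within the pads' length; the fingertips stand 14 mm ahead of it and the grasp point (between the pads) lies 5 mm behind it; z points along the fingers, x is the direction in which the jaws open and shut, and the axes are right-handed (so a half turn about z gives the same grasp; the last joint's range is limited). The gripper opens to 85 mm and grips with 20 to 120 N. Pads are 22 mm wide; open, the fingers measure 114 mm over their backs; the gripper's body (76 mm by 85 mm) begins 54 mm behind the grasp point. The pads swing forward as they close: fully open they stand 13 mm farther back than shut.
Start: joints at [-1.243, 0.241, 0.005, 1.335, 0, 1.571], TCP at [0.161, -0.473, 0.245] pointing down, gripper open.
Joint ranges: [-2.72, 2.72], [-1.05, 1.87], [-1.09, 1.28], [-1.99, 2.15], [-1.42, 1.44], [-3.14, 3.14]. Speed limits (rad/s): [2.79, 2.79, 3.14, 3.14, 3.14, 3.14].

### API

Orientations are given as a unit quaternion [x, y, z, w].
In Python, from workcell import bot gives the robot as it stands.
- The arm moves only by the tool play_rows, never from a script. Its argument "motion" is a list of rows, each an object with "fingers": the closure, from -1 (fully open) to 1 (shut), so that 0 is half open; "translation": the shift along the tool's x, y, z in cm, a list of three; "roll": the turn about the tool's z in degrees. A call has 1 to 20 rows; each row is the pose to reach, as a shift and turn from the pose commanded when the call began, along the tool's axes at that moment; what a row does not reach only later rows make up. A row lasts 1/12 s, in which the tool goes at most 41.7 mm and 7.16 degrees, less where a joint would pass 70% of its speed; a pose out of reach is approached as far as the arm can. A call with a gripper value outside its range is refused whole. The fingers move at their own pace and stop on an object; the grip force is fixed at half the most. Time passes only in rows, so rows that repeat a pose let the fingers close. It gives the time, the measured TCP pose, the force and the opening at its end, in the units of the state.
- bot.get_obs(): the state, without advancing time (a new reading comes with each control period).
- bot.camera(name): name is "side" or "top"; returns a dict with "pixels" (384x512x3 uint8, red, green, blue), "intrinsics" (3x3 intrinsics, pixels), "world_to_cam" (4x4, takes a point from world to camera coordinates). Camera axes: x right, y down, z forward; pixel columns grow to the right and rows downward; lengths in m; the calibration is good to about 2 mm. A picture is of the moment at which its call begins. There is no depth.
- bot.job_done(): hands the job in, once; it reports no verdict.
The state is a dict: "clock": time; "joint_pos": joint angles; "joint_vel": joint speeds; "tau": joint torques, N m; "eef_pos": TCP position; "tool_rot": TCP orientation; "ft_force": force on the tool from outside, world axes, zero at the start; "ft_torque": the same for the moment, N m; "grip_width": finger opening in m.
Only numpy, scipy, OpenCV 4.12 (cv2) and the standard library are available. Lean on these libraries where they do the work, as an engineer would, in place of code of your own. Each camera call takes 0.05 s, during which the arm holds its last target. There are 200 camera calls.

## Working session

There is one attempt and no reset: what is moved stays moved. The work goes in short steps, Python scripts to look and compute and a tool call to move; the robot and the scene stay as the last step left them, time stands still between calls to the robot, and variables do not carry over. Pictures are saved under pics/ and viewed, about 12 in all and at most 16, crops included, and the job is handed in when it is done.

Besides the shell and the picture viewer there is one more tool, called after ">>>" as name([rows], argument=value, ...), one row to a line, values as JSON. play_rows: Moves the arm, as the interface text tells. Its arguments: {"type":"object","properties":{"motion":{"type":"array","items":{"type":"object","properties":{"fingers":{"type":"number"},"translation":{"type":"array","items":{"type":"number"}},"roll":{"type":"number"}}}}},"required":["motion"]}

```bash
ls; mkdir -p pics; python3 - <<'E'
from workcell import bot
import cv2,numpy as np
o=bot.get_obs();print({k:np.round(v,3).tolist() for k,v in o.items()})
for n in("top","side"):
    c=bot.camera(n);cv2.imwrite(f"pics/{n}0.png",cv2.cvtColor(c["pixels"],cv2.COLOR_RGB2BGR))
    np.savez(f"{n}0.npz",**c);print(n,c["intrinsics"].tolist(),np.round(c["world_to_cam"],4).tolist())
E
```

```text
pics
{'clock': 0.0, 'joint_pos': [-1.243, 0.241, 0.004, 1.335, -0.0, 1.571], 'joint_vel': [-0.0, 0.001, -0.001, -0.001, -0.001, -0.001], 'tau': [0.0, -37.232, 25.241, 0.017, 0.0, 0.0], 'eef_pos': [0.161, -0.473, 0.244], 'tool_rot': [0.813, -0.582, -0.001, -0.001], 'ft_force': [0.639, 0.916, 0.805], 'ft_torque': [0.054, -0.005, -0.055], 'grip_width': 0.085}
top [[403.9218864243377, 0.0, 254.64435376990005], [0.0, 403.9218864243377, 187.98593691481085], [0.0, 0.0, 1.0]] [[0.0042, -0.9998, -0.0183, 0.0142], [-0.9862, -0.0012, -0.1656, 0.5551], [0.1655, 0.0187, -0.986, 1.0301], [0.0, 0.0, 0.0, 1.0]]
side [[441.3626106646756, 0.0, 255.3013109217903], [0.0, 441.3626106646756, 191.5868777402493], [0.0, 0.0, 1.0]] [[-0.7506, -0.6607, 0.0118, 0.4259], [-0.3547, 0.3877, -0.8508, 0.2387], [0.5576, -0.6428, -0.5253, 0.773], [0.0, 0.0, 0.0, 1.0]]
```

View pics/top0.png

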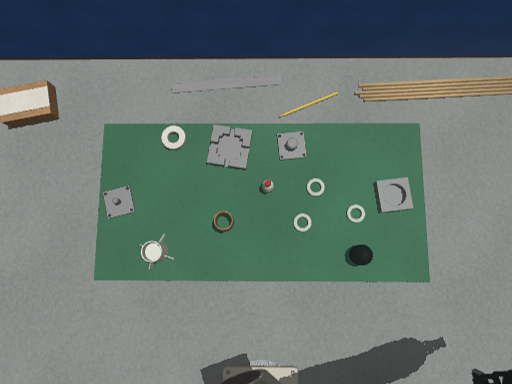

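View pics/side0.png

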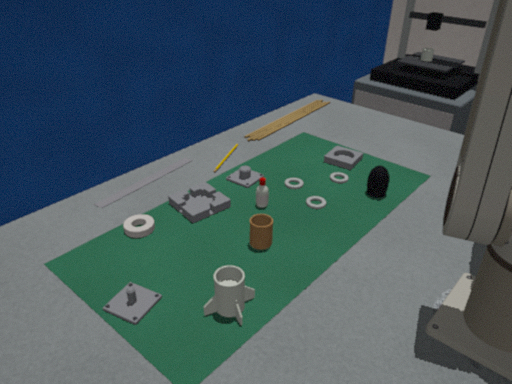

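```bash
cat > h.py <<'E'
import numpy as np,cv2
def load(n):
    d=np.load(n);return {k:d[k] for k in d.files}
def ray(c,u,v,z):
    K,T=c["intrinsics"],c["world_to_cam"];R,t=T[:3,:3],T[:3,3]
    d=R.T@np.linalg.inv(K)@np.array([u,v,1.]);o=-R.T@t
    return (o+d*(z-o[2])/d[2])
def proj(c,p):
    q=c["world_to_cam"][:3,:3]@np.array(p)+c["world_to_cam"][:3,3];q=c["intrinsics"]@q;return q[:2]/q[2]
E
python3 - <<'E'
from h import *
c=load("top0.npz");im=c["pixels"]
hsv=cv2.cvtColor(im,cv2.COLOR_RGB2HSV)
m=cv2.inRange(hsv,(60,90,0),(95,255,255))
obj=255-m
obj[:124]=0;obj[282:]=0;obj[:,:98]=0;obj[:,428:]=0
m=obj
n,l,s,ce=cv2.connectedComponentsWithStats(m)
for i in range(1,n):
    if s[i,4]>40:
        pts=np.argwhere(l==i)[:,::-1].astype(np.float32)
        r=cv2.minAreaRect(pts);print(s[i].tolist(),ce[i].round(1),"rect",np.round(r[0],1),np.round(r[1],1),round(r[2],1),ray(c,*ce[i],0.0).round(3)[:2])
cr=cv2.cvtColor(im,cv2.COLOR_RGB2BGR)
a=cv2.resize(cr[120:285,95:265],None,fx=3.5,fy=3.5,interpolation=cv2.INTER_CUBIC)
b=cv2.resize(cr[120:285,260:430],None,fx=3.5,fy=3.5,interpolation=cv2.INTER_CUBIC)
cv2.imwrite("pics/a.png",a);cv2.imwrite("pics/b.png",b)
E
```

```text
[98, 124, 7, 98, 377] [ 99.9 158.7] rect [101.  172.5] [97.  6.] 90.0 [0.647 0.456]
[161, 125, 26, 26, 458] [173.3 137.4] rect [173.5 137.5] [25. 25.] 90.0 [0.709 0.249]
[206, 124, 47, 46, 1672] [229.4 146.6] rect [229.2 146.4] [41.5 41.4] 8.7 [0.682 0.089]
[419, 124, 9, 127, 591] [424.5 168.1] rect [423. 187.] [126.   8.] 90.0 [ 0.619 -0.456]
[277, 131, 30, 29, 770] [291.4 145. ] rect [291.5 144.9] [27.5 28.2] 83.7 [ 0.686 -0.087]
[374, 176, 40, 37, 1171] [393.6 194.4] rect [393.6 194.3] [33.2 36.3] 82.9 [ 0.545 -0.366]
[262, 179, 12, 14, 143] [267.4 185.6] rect [267.5 185.5] [13. 11.] 90.0 [ 0.57  -0.019]
[306, 178, 20, 19, 216] [315.4 186.8] rect [315.3 186.8] [18.4 17.7] 45.0 [ 0.566 -0.152]
[103, 185, 32, 34, 806] [118.4 201.5] rect [118.4 201.6] [28.9 28.8] 77.9 [0.524 0.396]
[346, 204, 20, 19, 223] [355.8 213. ] rect [355.5 213. ] [18. 19.] 90.0 [ 0.494 -0.261]
[213, 210, 22, 22, 220] [223.4 220.3] rect [223.5 220.5] [21.2 19.8] 45.0 [0.473 0.102]
[293, 213, 19, 19, 221] [302. 222.] rect [302. 222.] [18. 18.] 90.0 [ 0.469 -0.113]
[139, 233, 37, 37, 644] [154.9 251.3] rect [156.3 251.3] [28.2 31.7] 66.5 [0.388 0.288]
[349, 245, 24, 21, 391] [360.4 254.7] rect [360.5 255. ] [20. 23.] 90.0 [ 0.381 -0.269]
[98, 280, 330, 2, 486] [234.9 280.7] rect [262.5 280.5] [329.   1.] 0.0 [0.311 0.069]
```

View pics/a.png

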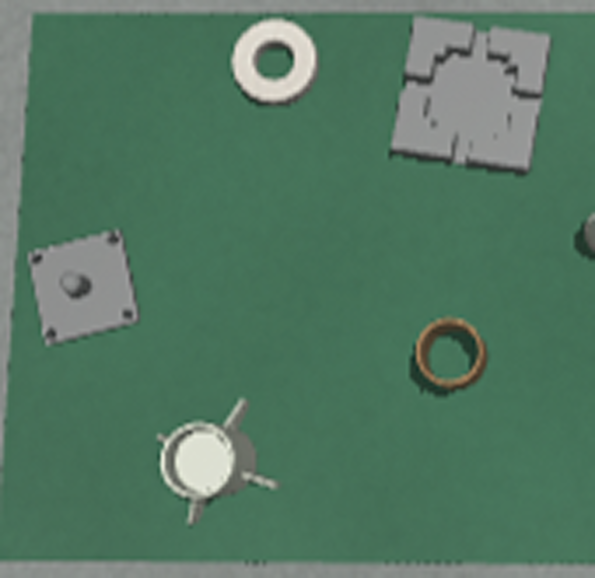

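View pics/b.png

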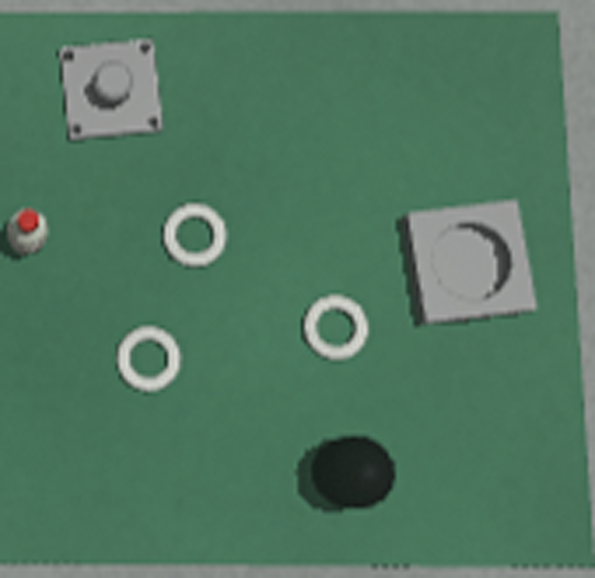

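```bash
python3 - <<'E'
from h import *
c=load("top0.npz");im=c["pixels"];s=load("side0.npz")
hsv=cv2.cvtColor(im,cv2.COLOR_RGB2HSV);V=hsv[...,2].astype(int);S=hsv[...,1].astype(int)
def comp(mask,u,v,r):
    w=np.zeros_like(mask);w[v-r:v+r,u-r:u+r]=mask[v-r:v+r,u-r:u+r]
    n,l,st,ce=cv2.connectedComponentsWithStats(w.astype(np.uint8));i=1+np.argmax(st[1:,4]);return np.argwhere(l==i)[:,::-1].astype(np.float32)
grey=((S<60)&(V>100))
for n,u,v,r,z in(("well",394,195,23,.02),("cross",230,147,28,.022),("spigot",291,145,18,.008),("pin",118,202,19,.008)):
    p=comp(grey,u,v,r);W=np.array([ray(c,*q,z)[:2] for q in p],np.float32)
    R=cv2.minAreaRect((W*1000));print(n,np.round(R[0],1),np.round(R[1],1),round(R[2],1))
bright=((S<70)&(V>150))
for n,u,v,r,z in(("ring",302,222,13,.008),("tape",173,138,16,.018)):
    p=comp(bright,u,v,r);print(n,ray(c,*p.mean(0),z)[:2].round(4))
p=comp((S>100)&(hsv[...,0]<25),223,221,14);e,rr=cv2.minEnclosingCircle(p);print("coupler",e,rr,ray(c,*e,.06)[:2].round(4), "base",ray(c,*e,0)[:2].round(4))
f=lambda x,y,z:ray(c,95+x/3.5-.5+.14,120+y/3.5-.5+.14,z)[:2]
T=[f(243,402,.015),f(160,437,.015),f(190,523,.015),f(275,485,.015)]
T=np.array(T)*1000;print("fins",T.round(1),(T[0]+T[2])/2,(T[1]+T[3])/2,[np.degrees(np.arctan2(*(T[i]-T[i+2])[::-1])).round(1) for i in(0,1)],[np.linalg.norm(T[i]-T[i+2]).round(1) for i in(0,1)])
print("fincan rim",f(203,461,.075))
p=comp(V<45,361,255,20);lo,hi=p.min(0),p.max(0);print("nose px",lo,hi,p.mean(0))
ec,er=cv2.minEnclosingCircle(p);print(ec,er)
for z in(.0,.02,.04):print(z,ray(c,*p.mean(0),z)[:2].round(4))
# side nose silhouette
si=s["pixels"];Vs=si.max(2);q=comp(Vs<50,378,183,24);print("side nose",q.min(0),q.max(0),q.mean(0))
for P in((.375,-.26,.04),(.38,-.265,.04),(.37,-.255,.04)):print(P,proj(c,P),proj(s,P))
print("ring side",proj(s,(.469,-.113,0)))
E
```

```text
well [ 542.9 -362.3] [88.5 86.9] 6.9
cross [686.7  87.9] [154.8 137.9] 89.9
spigot [684.3 -86.4] [77.6 75.6] 5.5
pin [523.1 393.7] [77.5 75.5] 14.4
ring [ 0.468  -0.1128]
tape [0.7056 0.2469]
coupler (222.5, 220.0) 9.178879737854004 [0.4682 0.0987] base [0.4735 0.1046]
fins [[432.5 260.7]
 [405.5 323.7]
 [340.7 297.4]
 [369.5 233.5]] [386.6070393  279.03500149] [387.50304765 278.59720835] [np.float64(-21.8), np.float64(68.2)] [np.float64(98.9), np.float64(97.2)]
fincan rim [0.38681383 0.27347243]
nose px [349. 245.] [371. 264.] [360.03323 254.57341]
(360.13726806640625, 255.06863403320312) 11.55235481262207
0.0 [ 0.3812 -0.2681]
0.02 [ 0.3812 -0.2634]
0.04 [ 0.3811 -0.2586]
side nose [366. 166.] [388. 199.] [377.37668 182.82095]
(0.375, -0.26, 0.04) [360.6645271  256.95397174] [379.20999014 180.18572094]
(0.38, -0.265, 0.04) [362.52415597 255.0085258 ] [378.37941696 178.80162397]
(0.37, -0.255, 0.04) [358.80229119 258.90214503] [380.04944775 181.58462325]
ring side [314.53334284 202.96628519]
```

```bash
cat >> h.py <<'E'
def go(x,y,z,yaw):
    """tool-axis shift (cm) and roll (deg) from the present pose to world x,y,z, jaw yaw (deg)"""
    from workcell import bot
    from scipy.spatial.transform import Rotation as Ro
    o=bot.get_obs();R=Ro.from_quat(o["tool_rot"]).as_matrix()
    t=R.T@(np.array([x,y,z])-o["eef_pos"])*100
    cur=np.degrees(np.arctan2(R[1,0],R[0,0]));r=-((yaw-cur+90)%180-90)
    print("shift",t.round(2),"roll",round(r,1),"yaw",cur.round(1),"alt",round(r-np.sign(r)*180,1),"xaxis",R[:,0].round(3),"yaxis",R[:,1].round(3),"t",o["clock"],"w",o["grip_width"])
E
python3 - <<'E'
from h import *
c=load("top0.npz")
f=lambda x,y,z:ray(c,95+x/3.5-.36,120+y/3.5-.36,z)[:2]*1000
T=np.array([f(413,16,.022),f(550,33,.022),f(530,169,.022),f(390,151,.022)]);print(T.round(1),T.mean(0))
for i in range(4):d=T[(i+1)%4]-T[i];print(np.linalg.norm(d).round(1),(np.degrees(np.arctan2(d[1],d[0]))%90).round(1))
print(ray(c,229.2,146.4,.018))
go(.38,-.259,.16,-35)
E
```

```text
[[740.5 134.9]
 [726.1  24.9]
 [615.   40. ]
 [629.5 150.7]] [677.78439706  87.61987056]
110.9 82.6
112.1 82.2
111.6 82.5
112.0 81.9
[0.67727065 0.08772703 0.018     ]
shift [-13.17 -27.64   8.48] roll -36.2 yaw -71.2 alt 143.8 xaxis [ 0.322 -0.947 -0.002] yaxis [-0.947 -0.322 -0.   ] t 0.1 w 0.08547074885276822
```

>>> play_rows([
  {"fingers":-1,"translation":[-3.3,-6.9,2.1],"roll":-7},
  {"fingers":-1,"translation":[-6.6,-13.8,4.2],"roll":-14},
  {"fingers":-1,"translation":[-9.9,-20.7,6.3],"roll":-21},
  {"fingers":-1,"translation":[-12,-25,7.5],"roll":-28},
  {"fingers":-1,"translation":[-13.2,-27.6,8.5],"roll":-35},
  {"fingers":-1,"translation":[-13.2,-27.6,8.5],"roll":-36},
  {"fingers":-1,"translation":[-13.2,-27.6,8.5],"roll":-36},
  {"fingers":-1,"translation":[-13.2,-27.6,8.5],"roll":-36},
])

```text
clock: 0.77
eef_pos: [0.3811, -0.2565, 0.1589]
tool_rot: [0.954, -0.301, -0.001, -0.001]
ft_force: [1.0, 0.1, -0.4]
grip_width: 0.0852
```

```bash
python3 - <<'E'
from h import *
from workcell import bot
go(.381,-.259,.036,-35)
c=bot.camera("side");im=cv2.cvtColor(c["pixels"],cv2.COLOR_RGB2BGR)
cv2.imwrite("pics/s1.png",cv2.resize(im[60:260,270:470],None,fx=3,fy=3,interpolation=cv2.INTER_CUBIC))
E
```

```text
shift [ 0.16  0.22 12.29] roll -0.1 yaw -35.1 alt 179.9 xaxis [ 0.819 -0.574 -0.002] yaxis [-0.574 -0.819 -0.001] t 0.7667 w 0.08523231022025914
```

View pics/s1.png

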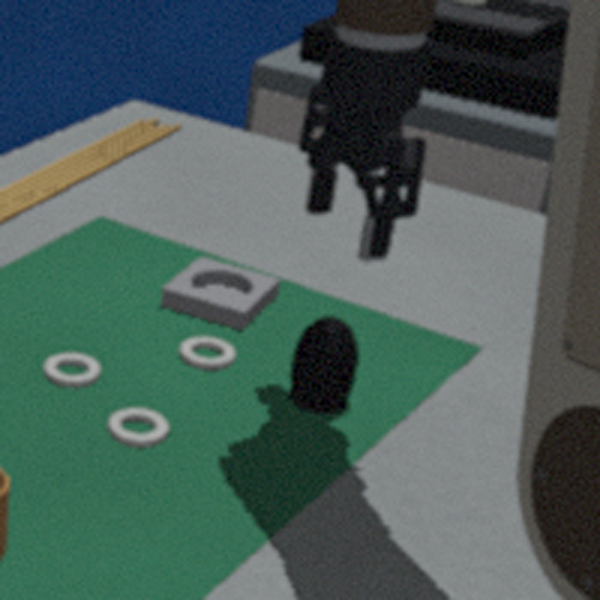

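>>> play_rows([
  {"fingers":-1,"translation":[0.2,0.2,3]},
  {"fingers":-1,"translation":[0.2,0.2,6]},
  {"fingers":-1,"translation":[0.2,0.2,9]},
  {"fingers":-1,"translation":[0.2,0.2,11.3]},
  {"fingers":-1,"translation":[0.2,0.2,12.3]},
  {"fingers":-1,"translation":[0.2,0.2,12.3]},
  {"fingers":-1,"translation":[0.2,0.2,12.3]},
  {"fingers":0.6,"translation":[0.2,0.2,12.3]},
  {"fingers":0.6,"translation":[0.2,0.2,12.3]},
  {"fingers":0.6,"translation":[0.2,0.2,12.3]},
  {"fingers":0.6,"translation":[0.2,0.2,12.3]},
  {"fingers":0.6,"translation":[0.2,0.2,12.3]},
  {"fingers":0.6,"translation":[0.2,0.2,12.3]},
  {"fingers":0.6,"translation":[0.2,0.2,12.3]},
  {"fingers":0.6,"translation":[0.2,0.2,12.3]},
])

```text
schema error: expected keys fingers, translation, roll
```

```bash
python3 - <<'E'
from h import *
from workcell import bot
c=bot.camera("side");im=cv2.cvtColor(c["pixels"],cv2.COLOR_RGB2BGR)
cv2.imwrite("pics/s2.png",cv2.resize(im[110:230,310:450],None,fx=5,fy=5,interpolation=cv2.INTER_CUBIC))
go(.543,-.362,.12,-35)
E
```

```text
shift [19.35 -0.58  3.8 ] roll 0.1 yaw -34.9 alt -179.9 xaxis [ 0.821 -0.572 -0.003] yaxis [-0.572 -0.821 -0.001] t 0.8667 w 0.08559431037787217
```

View pics/s2.png

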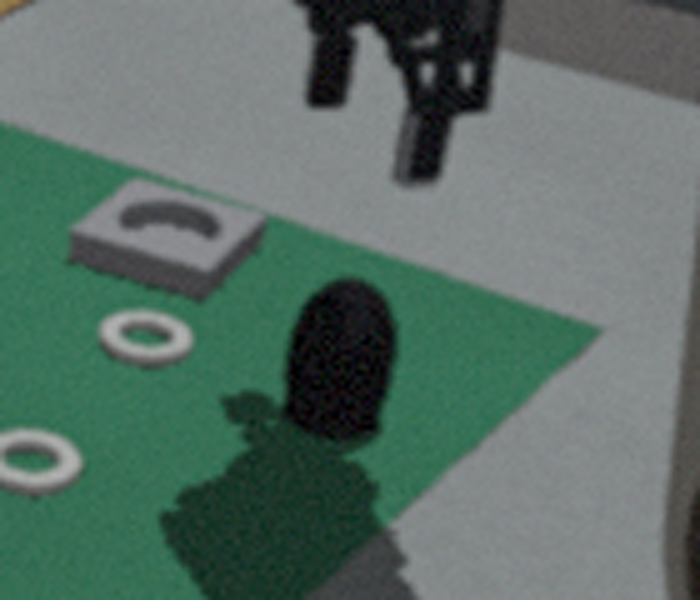

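>>> play_rows([
  {"fingers":-1,"translation":[0.1,0.1,3],"roll":0},
  {"fingers":-1,"translation":[0.1,0.1,6],"roll":0},
  {"fingers":-1,"translation":[0.1,0.1,9],"roll":0},
  {"fingers":-1,"translation":[0.1,0.1,11.3],"roll":0},
  {"fingers":-1,"translation":[0.1,0.1,12.3],"roll":0},
  {"fingers":-1,"translation":[0.1,0.1,12.3],"roll":0},
  {"fingers":-1,"translation":[0.1,0.1,12.3],"roll":0},
  {"fingers":0.6,"translation":[0.1,0.1,12.3],"roll":0},
  {"fingers":0.6,"translation":[0.1,0.1,12.3],"roll":0},
  {"fingers":0.6,"translation":[0.1,0.1,12.3],"roll":0},
  {"fingers":0.6,"translation":[0.1,0.1,12.3],"roll":0},
  {"fingers":0.6,"translation":[0.1,0.1,12.3],"roll":0},
  {"fingers":0.6,"translation":[0.1,0.1,12.3],"roll":0},
  {"fingers":0.6,"translation":[0.1,0.1,12.3],"roll":0},
  {"fingers":0.6,"translation":[0.1,0.1,12.3],"roll":0},
])

```text
clock: 2.12
eef_pos: [0.3809, -0.2618, 0.0391]
tool_rot: [0.953, -0.303, 0.001, 0.001]
ft_force: [-0.9, -0.3, 5.7]
grip_width: 0.0511
```

```bash
python3 - <<'E'
from h import *
from workcell import bot
c=bot.camera("side");im=cv2.cvtColor(c["pixels"],cv2.COLOR_RGB2BGR)
cv2.imwrite("pics/s3.png",cv2.resize(im[110:230,310:450],None,fx=5,fy=5,interpolation=cv2.INTER_CUBIC))
go(.543,-.362,.12,-35)
E
```

```text
shift [19.05 -1.16 -8.03] roll -0.2 yaw -35.2 alt 179.8 xaxis [ 0.817 -0.577  0.003] yaxis [-0.577 -0.817  0.   ] t 2.1667 w 0.05147628582277593
```

View pics/s3.png

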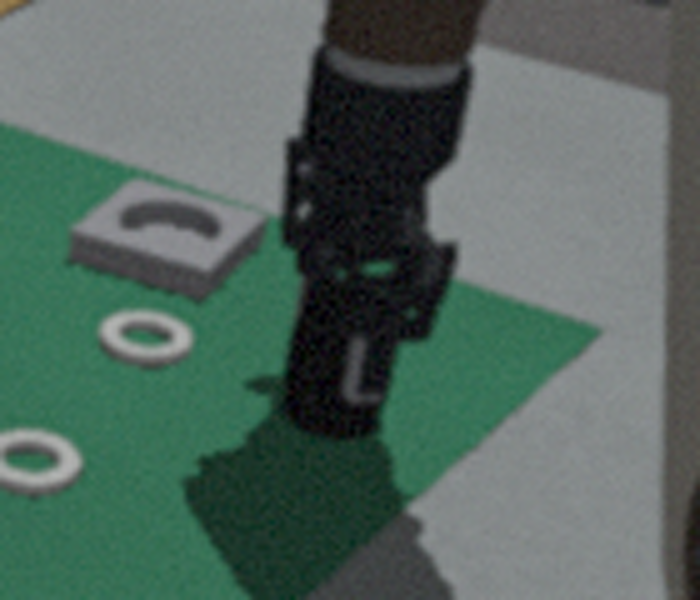

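>>> play_rows([
  {"fingers":0.6,"translation":[0,0,-1.5],"roll":0},
  {"fingers":0.6,"translation":[0,0,-3.5],"roll":0},
  {"fingers":0.6,"translation":[0.5,0,-5.5],"roll":0},
  {"fingers":0.6,"translation":[2.5,-0.2,-6.5],"roll":0},
  {"fingers":0.6,"translation":[5,-0.4,-7],"roll":0},
  {"fingers":0.6,"translation":[8,-0.6,-7],"roll":0},
  {"fingers":0.6,"translation":[11,-0.8,-7],"roll":0},
  {"fingers":0.6,"translation":[14,-1,-7],"roll":0},
  {"fingers":0.6,"translation":[16.5,-1.2,-7],"roll":0},
  {"fingers":0.6,"translation":[18.2,-1.2,-7],"roll":0},
  {"fingers":0.6,"translation":[19,-1.2,-7],"roll":0},
  {"fingers":0.6,"translation":[19,-1.2,-7],"roll":0},
  {"fingers":0.6,"translation":[19,-1.2,-7],"roll":0},
])

```text
clock: 3.25
eef_pos: [0.5421, -0.3607, 0.1074]
tool_rot: [0.953, -0.303, -0.0, -0.0]
ft_force: [-0.8, 1.1, 0.1]
grip_width: 0.0516
```

```bash
python3 - <<'E'
from h import *
from workcell import bot
c=bot.camera("side");im=cv2.cvtColor(c["pixels"],cv2.COLOR_RGB2BGR)
cv2.imwrite("pics/s4.png",cv2.resize(im[60:180,280:420],None,fx=5,fy=5,interpolation=cv2.INTER_CUBIC))
print(proj(c,(.543,-.362,.02)))
go(.543,-.362,.043,-35)
E
```

```text
[342.96185918 153.75455814]
shift [0.21 0.06 6.44] roll -0.2 yaw -35.2 alt 179.8 xaxis [ 0.817 -0.577 -0.001] yaxis [-0.577 -0.817 -0.   ] t 3.3 w 0.05140774779347167
```

View pics/s4.png

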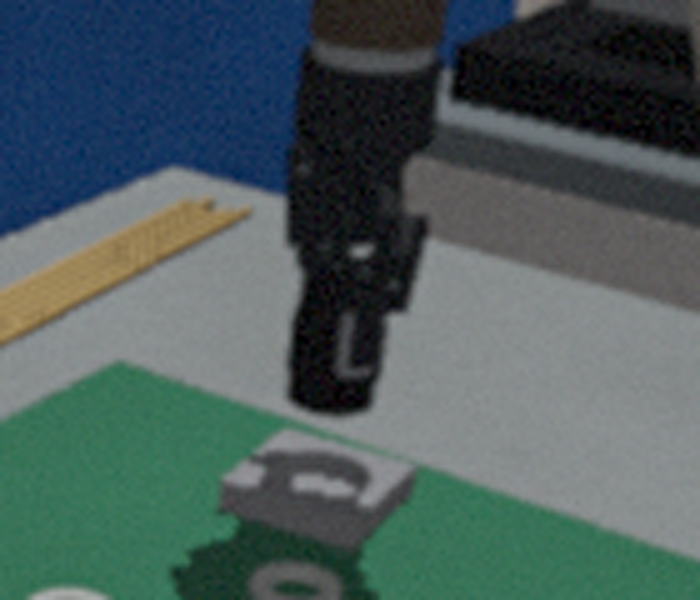

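```bash
python3 - <<'E'
from h import *
s=load("side0.npz")
for z in(.064,.068,.072):print(z,proj(s,(.542,-.361,z)))
print(proj(s,(.552,-.361,.068)),proj(s,(.542,-.351,.068)))
E
```

```text
0.064 [344.84661658 140.31594339]
0.068 [345.01099656 139.04984491]
0.072 [345.17592075 137.77955486]
[342.02532548 138.05349903] [343.16176774 140.13549806]
```

>>> play_rows([
  {"fingers":0.6,"translation":[0.2,0.1,1.5],"roll":0},
  {"fingers":0.6,"translation":[0.2,0.1,3],"roll":0},
  {"fingers":0.6,"translation":[0.2,0.1,4.2],"roll":0},
  {"fingers":0.6,"translation":[0.2,0.1,5],"roll":0},
  {"fingers":0.6,"translation":[0.2,0.1,5.6],"roll":0},
  {"fingers":0.6,"translation":[0.2,0.1,6.1],"roll":0},
  {"fingers":0.6,"translation":[0.2,0.1,6.3],"roll":0},
  {"fingers":0.6,"translation":[0.2,0.1,6.4],"roll":0},
  {"fingers":0.6,"translation":[0.2,0.1,6.4],"roll":0},
  {"fingers":0.6,"translation":[0.2,0.1,6.4],"roll":0},
])

```text
clock: 4.13
eef_pos: [0.5436, -0.3629, 0.0439]
tool_rot: [0.953, -0.303, 0.001, 0.0]
ft_force: [0.6, 1.1, -0.6]
grip_width: 0.0519
```

>>> play_rows([
  {"fingers":0.6,"translation":[0,0,0.1],"roll":0},
  {"fingers":0.6,"translation":[0,0,0.2],"roll":0},
  {"fingers":0.6,"translation":[0,0,0.3],"roll":0},
  {"fingers":0.6,"translation":[0,0,0.3],"roll":0},
])

```text
clock: 4.47
eef_pos: [0.5438, -0.3631, 0.0432]
tool_rot: [0.953, -0.303, 0.001, 0.0]
ft_force: [-2.8, 1.8, 11.0]
grip_width: 0.0515
```

>>> play_rows([
  {"fingers":-0.5,"translation":[0,0,0],"roll":0},
  {"fingers":-0.8,"translation":[0,0,0],"roll":0},
  {"fingers":-1,"translation":[0,0,0],"roll":0},
  {"fingers":-1,"translation":[0,0,0],"roll":0},
  {"fingers":-1,"translation":[0,0,0],"roll":0},
  {"fingers":-1,"translation":[0,0,-1.5],"roll":0},
  {"fingers":-1,"translation":[0,0,-4],"roll":0},
  {"fingers":-1,"translation":[0,0,-7],"roll":0},
  {"fingers":-1,"translation":[0,0,-10],"roll":0},
  {"fingers":-1,"translation":[0,0,-11],"roll":0},
  {"fingers":-1,"translation":[0,0,-11],"roll":0},
])

```text
clock: 5.38
eef_pos: [0.5452, -0.3641, 0.1543]
tool_rot: [0.953, -0.303, 0.004, 0.001]
ft_force: [1.1, -0.0, 0.1]
grip_width: 0.0853
```

```bash
python3 - <<'E'
from h import *
from workcell import bot
a=bot.camera("side");b=bot.camera("top")
f=lambda i:cv2.resize(cv2.cvtColor(i,cv2.COLOR_RGB2BGR),None,fx=5,fy=5,interpolation=cv2.INTER_CUBIC)
cv2.imwrite("pics/n1.png",f(a["pixels"][100:200,290:440]))
go(.468,-.113,.07,-35)
E
```

```text
shift [-20.52 -16.06   7.97] roll -0.2 yaw -35.2 alt 179.8 xaxis [ 0.817 -0.577 -0.001] yaxis [-0.577 -0.817  0.   ] t 5.4833 w 0.08507442758533146
```

View pics/n1.png

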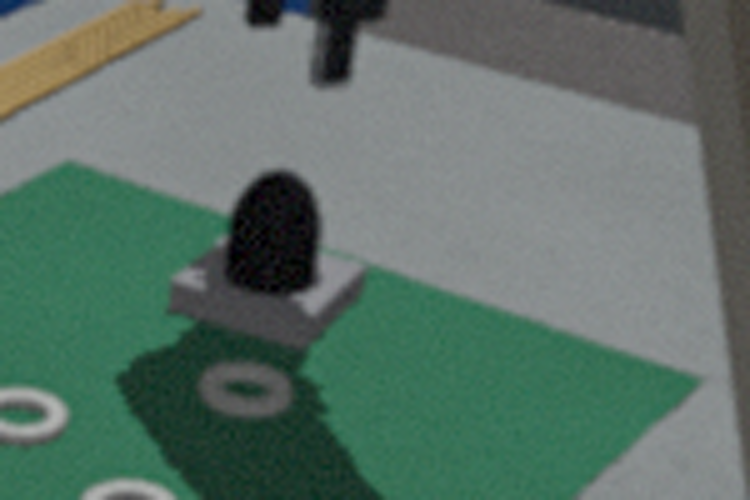

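>>> play_rows([
  {"fingers":-1,"translation":[-2,-2,0],"roll":0},
  {"fingers":-1,"translation":[-4.5,-4.5,0],"roll":0},
  {"fingers":-1,"translation":[-7.5,-7.5,0],"roll":0},
  {"fingers":-1,"translation":[-10.5,-10.5,0],"roll":0},
  {"fingers":-1,"translation":[-13.5,-13.5,0],"roll":0},
  {"fingers":-1,"translation":[-16.5,-16.5,0],"roll":0},
  {"fingers":-1,"translation":[-19.5,-19.5,0],"roll":0},
  {"fingers":-1,"translation":[-22.5,-22.5,0],"roll":0},
  {"fingers":-1,"translation":[-25.5,-25.5,0],"roll":0},
  {"fingers":-1,"translation":[-28.5,-28.5,0.5],"roll":0},
  {"fingers":-1,"translation":[-31,-31,1],"roll":0},
  {"fingers":-1,"translation":[-33,-33.4,1],"roll":0},
  {"fingers":-1,"translation":[-33,-33.4,1],"roll":0},
  {"fingers":-1,"translation":[-33,-33.4,1],"roll":0},
  {"fingers":-1,"translation":[-33,-33.4,1],"roll":0},
])

```text
clock: 6.73
eef_pos: [0.4651, 0.1001, 0.1387]
tool_rot: [0.953, -0.302, -0.001, 0.001]
ft_force: [0.4, -0.5, -0.4]
grip_width: 0.0853
```

```bash
python3 - <<'E'
from h import *
go(.468,.099,.036,-35)
E
```

```text
shift [ 0.31 -0.11 10.27] roll -0.2 yaw -35.2 alt 179.8 xaxis [ 0.817 -0.576 -0.002] yaxis [-0.576 -0.817  0.003] t 6.7333 w 0.08532751277853196
```

>>> play_rows([
  {"fingers":-1,"translation":[0.3,-0.1,2.5],"roll":0},
  {"fingers":-1,"translation":[0.3,-0.1,5.5],"roll":0},
  {"fingers":-1,"translation":[0.3,-0.1,8.5],"roll":0},
  {"fingers":-1,"translation":[0.3,-0.1,9.8],"roll":0},
  {"fingers":-1,"translation":[0.3,-0.1,10.3],"roll":0},
  {"fingers":-1,"translation":[0.3,-0.1,10.3],"roll":0},
  {"fingers":0.6,"translation":[0.3,-0.1,10.3],"roll":0},
  {"fingers":0.6,"translation":[0.3,-0.1,10.3],"roll":0},
  {"fingers":0.6,"translation":[0.3,-0.1,10.3],"roll":0},
  {"fingers":0.6,"translation":[0.3,-0.1,10.3],"roll":0},
  {"fingers":0.6,"translation":[0.3,-0.1,10.3],"roll":0},
  {"fingers":0.6,"translation":[0.3,-0.1,10.3],"roll":0},
  {"fingers":0.6,"translation":[0.3,-0.1,10.3],"roll":0},
  {"fingers":0.6,"translation":[0.3,-0.1,10.3],"roll":0},
])

```text
clock: 7.9
eef_pos: [0.4707, 0.0996, 0.0391]
tool_rot: [0.953, -0.303, 0.002, -0.001]
ft_force: [-0.4, -0.9, 5.6]
grip_width: 0.0488
```

```bash
python3 - <<'E'
from h import *
go(.684,-.086,.15,-35)
E
```

```text
shift [ 28.17   2.84 -11.02] roll -0.2 yaw -35.2 alt 179.8 xaxis [ 0.817 -0.577  0.003] yaxis [-0.577 -0.817 -0.002] t 7.9 w 0.04879135134832653
```

>>> play_rows([
  {"fingers":0.6,"translation":[0,0,-1.5],"roll":0},
  {"fingers":0.6,"translation":[0,0,-4],"roll":0},
  {"fingers":0.6,"translation":[0,0,-7],"roll":0},
  {"fingers":0.6,"translation":[0,0,-10],"roll":0},
  {"fingers":0.6,"translation":[1,0.1,-11.5],"roll":0},
  {"fingers":0.6,"translation":[3,0.3,-11.5],"roll":0},
  {"fingers":0.6,"translation":[6,0.6,-11.5],"roll":0},
  {"fingers":0.6,"translation":[9,0.9,-11.5],"roll":0},
  {"fingers":0.6,"translation":[12,1.2,-11.5],"roll":0},
  {"fingers":0.6,"translation":[15,1.5,-11.5],"roll":0},
  {"fingers":0.6,"translation":[18,1.8,-11.5],"roll":0},
  {"fingers":0.6,"translation":[21,2.1,-11.5],"roll":0},
  {"fingers":0.6,"translation":[24,2.4,-11.5],"roll":0},
  {"fingers":0.6,"translation":[26.5,2.6,-11.5],"roll":0},
  {"fingers":0.6,"translation":[28.2,2.8,-11.5],"roll":0},
  {"fingers":0.6,"translation":[28.2,2.8,-11],"roll":0},
  {"fingers":0.6,"translation":[28.2,2.8,-10],"roll":0},
  {"fingers":0.6,"translation":[28.2,2.8,-8],"roll":0},
  {"fingers":0.6,"translation":[28.2,2.8,-6],"roll":0},
  {"fingers":0.6,"translation":[28.2,2.8,-6],"roll":0},
])

```text
clock: 9.57
eef_pos: [0.6791, -0.0842, 0.0919]
tool_rot: [0.953, -0.302, -0.005, 0.001]
ft_force: [-1.6, 0.4, -1.2]
grip_width: 0.0492
```

```bash
python3 - <<'E'
from h import *
from workcell import bot
a=bot.camera("side")
cv2.imwrite("pics/c1.png",cv2.resize(cv2.cvtColor(a["pixels"][80:230,180:330],cv2.COLOR_RGB2BGR),None,fx=4,fy=4,interpolation=cv2.INTER_CUBIC))
go(.684,-.086,.047,-35)
e=bot.get_obs()["eef_pos"]
print("spigot top",proj(a,(.684,-.086,.033)),"coupler bottom exp",proj(a,(e[0],e[1],e[2]-.039)))
E
```

```text
shift [ 0.44 -0.11  4.7 ] roll -0.1 yaw -35.1 alt 179.9 xaxis [ 0.818 -0.576 -0.007] yaxis [-0.576 -0.818  0.003] t 9.6167 w 0.04860384311205351
spigot top [244.10504525 167.40747796] coupler bottom exp [244.75380407 160.81459546]
```

View pics/c1.png

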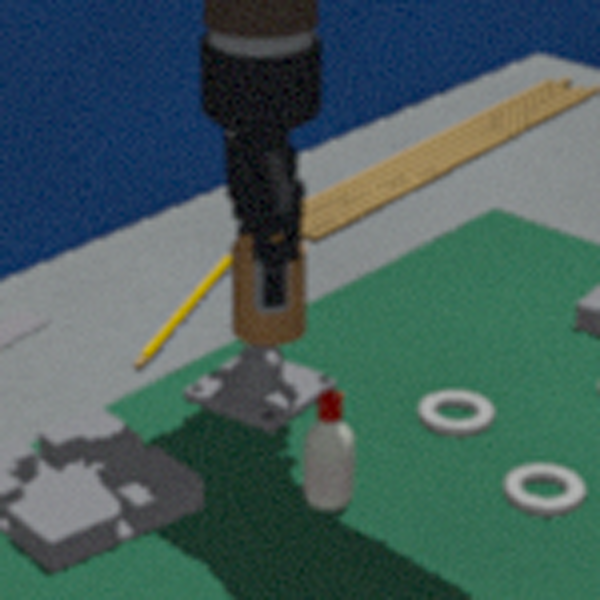

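>>> play_rows([
  {"fingers":0.6,"translation":[0.2,-0.2,0],"roll":0},
  {"fingers":0.6,"translation":[0.4,-0.3,0],"roll":0},
  {"fingers":0.6,"translation":[0.4,-0.3,0.5],"roll":0},
  {"fingers":0.6,"translation":[0.4,-0.3,1.2],"roll":0},
  {"fingers":0.6,"translation":[0.4,-0.3,2],"roll":0},
  {"fingers":0.6,"translation":[0.4,-0.3,2.8],"roll":0},
  {"fingers":0.6,"translation":[0.4,-0.3,3.5],"roll":0},
  {"fingers":0.6,"translation":[0.4,-0.3,4.1],"roll":0},
  {"fingers":0.6,"translation":[0.4,-0.3,4.5],"roll":0},
  {"fingers":0.6,"translation":[0.4,-0.3,4.7],"roll":0},
  {"fingers":0.6,"translation":[0.4,-0.3,4.8],"roll":0},
  {"fingers":0.6,"translation":[0.4,-0.3,4.8],"roll":0},
])

```text
clock: 10.62
eef_pos: [0.6885, -0.0858, 0.0492]
tool_rot: [0.953, -0.303, -0.0, 0.0]
ft_force: [-0.2, -0.2, -1.2]
grip_width: 0.0489
```

>>> play_rows([
  {"fingers":0.6,"translation":[-0.2,0,0],"roll":0},
  {"fingers":0.6,"translation":[-0.3,0.1,0],"roll":0},
  {"fingers":0.6,"translation":[-0.3,0.1,0.1],"roll":0},
  {"fingers":0.6,"translation":[-0.3,0.1,0.2],"roll":0},
  {"fingers":0.6,"translation":[-0.3,0.1,0.3],"roll":0},
  {"fingers":0.6,"translation":[-0.3,0.1,0.4],"roll":0},
  {"fingers":0.6,"translation":[-0.3,0.1,0.4],"roll":0},
])

```text
clock: 11.2
eef_pos: [0.6856, -0.0849, 0.0471]
tool_rot: [0.953, -0.303, 0.0, -0.0]
ft_force: [-3.5, 0.3, 6.5]
grip_width: 0.0487
```

Contact at the expected height; release and go up, then to the fin can.

>>> play_rows([
  {"fingers":-0.5,"translation":[0,0,0],"roll":0},
  {"fingers":-0.8,"translation":[0,0,0],"roll":0},
  {"fingers":-1,"translation":[0,0,0],"roll":0},
  {"fingers":-1,"translation":[0,0,0],"roll":0},
  {"fingers":-1,"translation":[0,0,0],"roll":0},
  {"fingers":-1,"translation":[0,0,-1.5],"roll":0},
  {"fingers":-1,"translation":[0,0,-4],"roll":0},
  {"fingers":-1,"translation":[0,0,-7],"roll":0},
  {"fingers":-1,"translation":[0,0,-10],"roll":0},
  {"fingers":-1,"translation":[0,0,-11],"roll":0},
  {"fingers":-1,"translation":[0,0,-11],"roll":0},
])

```text
clock: 12.12
eef_pos: [0.6879, -0.0851, 0.1597]
tool_rot: [0.953, -0.302, 0.004, -0.001]
ft_force: [0.1, 0.7, 0.6]
grip_width: 0.0852
```

```bash
python3 - <<'E'
from h import *
go(.386,.277,.16,23.2)
E
```

```text
shift [-45.54 -12.18  -0.31] roll -58.4 yaw -35.2 alt 121.6 xaxis [ 0.817 -0.577  0.007] yaxis [-0.577 -0.817 -0.004] t 12.1167 w 0.08515087175787192
```

>>> play_rows([
  {"fingers":-1,"translation":[-2,-0.5,0],"roll":-5},
  {"fingers":-1,"translation":[-5,-1.3,0],"roll":-10},
  {"fingers":-1,"translation":[-9,-2.4,0],"roll":-15},
  {"fingers":-1,"translation":[-13,-3.5,0],"roll":-20},
  {"fingers":-1,"translation":[-17,-4.5,0],"roll":-25},
  {"fingers":-1,"translation":[-21,-5.6,0],"roll":-30},
  {"fingers":-1,"translation":[-25,-6.7,0],"roll":-35},
  {"fingers":-1,"translation":[-29,-7.8,0],"roll":-40},
  {"fingers":-1,"translation":[-33,-8.8,0],"roll":-45},
  {"fingers":-1,"translation":[-37,-9.9,0],"roll":-50},
  {"fingers":-1,"translation":[-41,-11,0],"roll":-55},
  {"fingers":-1,"translation":[-44,-11.8,0],"roll":-58.4},
  {"fingers":-1,"translation":[-45.5,-12.2,0],"roll":-58.4},
  {"fingers":-1,"translation":[-45.5,-12.2,0],"roll":-58.4},
  {"fingers":-1,"translation":[-45.5,-12.2,0],"roll":-58.4},
  {"fingers":-1,"translation":[-45.5,-12.2,0],"roll":-58.4},
])

```text
clock: 13.45
eef_pos: [0.384, 0.2764, 0.1543]
tool_rot: [0.98, 0.201, -0.001, 0.001]
ft_force: [0.0, -0.3, -0.1]
grip_width: 0.0853
```

```bash
python3 - <<'E'
from h import *
go(.387,.276,.055,23.2)
E
```

```text
shift [0.28 0.15 9.93] roll -0.0 yaw 23.2 alt 180.0 xaxis [ 0.919  0.393 -0.002] yaxis [ 0.393 -0.919  0.001] t 13.45 w 0.0853200547930337
```

>>> play_rows([
  {"fingers":-1,"translation":[0.2,0.1,2.5],"roll":0},
  {"fingers":-1,"translation":[0.2,0.1,5.5],"roll":0},
  {"fingers":-1,"translation":[0.2,0.1,8.3],"roll":0},
  {"fingers":-1,"translation":[0.2,0.1,9.5],"roll":0},
  {"fingers":-1,"translation":[0.2,0.1,9.9],"roll":0},
  {"fingers":-1,"translation":[0.2,0.1,9.9],"roll":0},
  {"fingers":0.6,"translation":[0.2,0.1,9.9],"roll":0},
  {"fingers":0.6,"translation":[0.2,0.1,9.9],"roll":0},
  {"fingers":0.6,"translation":[0.2,0.1,9.9],"roll":0},
  {"fingers":0.6,"translation":[0.2,0.1,9.9],"roll":0},
  {"fingers":0.6,"translation":[0.2,0.1,9.9],"roll":0},
  {"fingers":0.6,"translation":[0.2,0.1,9.9],"roll":0},
  {"fingers":0.6,"translation":[0.2,0.1,9.9],"roll":0},
  {"fingers":0.6,"translation":[0.2,0.1,9.9],"roll":0},
])

```text
clock: 14.62
eef_pos: [0.3877, 0.2777, 0.0581]
tool_rot: [0.98, 0.201, 0.002, -0.0]
ft_force: [1.1, -1.2, 6.2]
grip_width: 0.0527
```

```bash
python3 - <<'E'
from h import *
go(.678,.0876,.13,37.3)
E
```

```text
shift [19.23 28.9  -7.12] roll -14.1 yaw 23.2 alt 165.9 xaxis [0.919 0.394 0.004] yaxis [ 0.394 -0.919 -0.   ] t 14.6167 w 0.052714407130307575
```

>>> play_rows([
  {"fingers":0.6,"translation":[0,0,-1.5],"roll":0},
  {"fingers":0.6,"translation":[0,0,-4],"roll":0},
  {"fingers":0.6,"translation":[0.3,0.5,-6.5],"roll":0},
  {"fingers":0.6,"translation":[1.2,1.8,-7],"roll":-1},
  {"fingers":0.6,"translation":[2.6,4,-7],"roll":-2},
  {"fingers":0.6,"translation":[4.2,6.4,-7],"roll":-4},
  {"fingers":0.6,"translation":[6,9,-7],"roll":-5},
  {"fingers":0.6,"translation":[7.9,11.8,-7],"roll":-6},
  {"fingers":0.6,"translation":[9.8,14.6,-7],"roll":-7},
  {"fingers":0.6,"translation":[11.6,17.4,-7],"roll":-9},
  {"fingers":0.6,"translation":[13.5,20.2,-7],"roll":-10},
  {"fingers":0.6,"translation":[15.3,23,-7],"roll":-12},
  {"fingers":0.6,"translation":[17,25.5,-7],"roll":-13},
  {"fingers":0.6,"translation":[18.2,27.4,-7],"roll":-14.1},
  {"fingers":0.6,"translation":[19,28.5,-7],"roll":-14.1},
  {"fingers":0.6,"translation":[19.2,28.9,-7],"roll":-14.1},
  {"fingers":0.6,"translation":[19.2,28.9,-7],"roll":-14.1},
  {"fingers":0.6,"translation":[19.2,28.9,-7],"roll":-14.1},
  {"fingers":0.6,"translation":[19.2,28.9,-7],"roll":-14.1},
])

```text
clock: 16.2
eef_pos: [0.6756, 0.0879, 0.1264]
tool_rot: [0.947, 0.32, -0.0, -0.0]
ft_force: [-0.3, 1.3, -1.3]
grip_width: 0.0527
```

```bash
python3 - <<'E'
from h import *
from workcell import bot
a=bot.camera("side");b=bot.camera("top")
f=lambda i:cv2.resize(cv2.cvtColor(i,cv2.COLOR_RGB2BGR),None,fx=4,fy=4,interpolation=cv2.INTER_CUBIC)
cv2.imwrite("pics/f1.png",np.hstack([f(a["pixels"][90:230,150:250]),f(b["pixels"][90:230,180:280])]))
go(.678,.0876,.0625,37.3)
e=bot.get_obs()["eef_pos"];print("bottom exp",proj(a,(e[0],e[1],e[2]-.058)),proj(b,(e[0],e[1],e[2]-.058)))
for an in(-7.7,82.3,172.3,262.3):
  an=np.radians(an);print([ (proj(a,(e[0]+.05*np.cos(an),e[1]+.05*np.sin(an),e[2]-.058+dz))-(150,90))*4 for dz in(0,)],(proj(a,(.678+.055*np.cos(an),.0876+.055*np.sin(an),.022))-(150,90))*4)
E
```

```text
shift [0.16 0.17 6.41] roll 0.1 yaw 37.4 alt -179.9 xaxis [ 0.795  0.607 -0.   ] yaxis [ 0.607 -0.795 -0.   ] t 16.3 w 0.052638824723009854
bottom exp [197.44670527 181.03126552] [227.57961727 141.86838864]
[array([143.4609853 , 332.66642674])] [142.3840951  392.58970412]
[array([118.67370749, 391.85203847])] [115.65057764 460.02272052]
[array([238.9984882 , 397.54338828])] [245.11925189 466.42034415]
[array([257.21546894, 337.83465753])] [264.27734931 398.35379554]
```

View pics/f1.png

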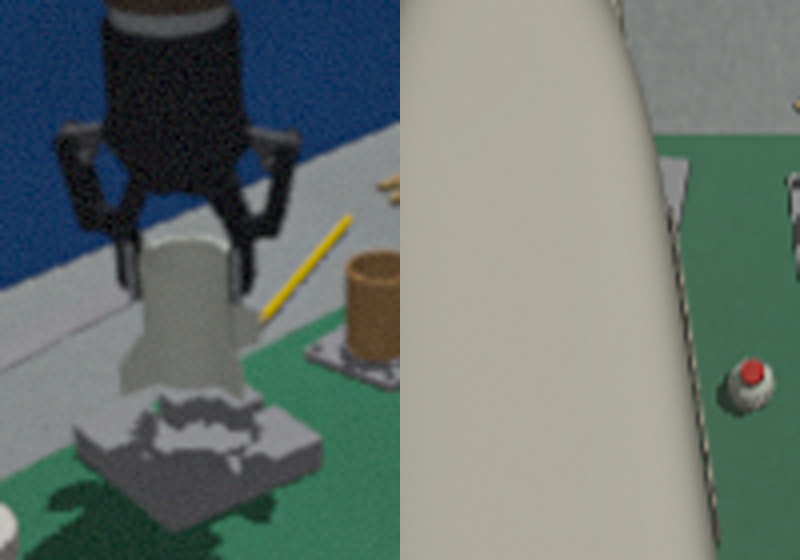

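```bash
python3 - <<'E'
from h import *
s=load("side0.npz")
im=cv2.cvtColor(s["pixels"],cv2.COLOR_RGB2BGR)
cv2.imwrite("pics/x1.png",cv2.resize(im[175:230,155:245],None,fx=8,fy=8,interpolation=cv2.INTER_CUBIC))
for cx,cy in((.678,.0876),(.672,.0866)):
  for k in range(4):
    an=np.radians(37.3+90*k);print(np.round((proj(s,(cx+.0778*np.cos(an),cy+.0778*np.sin(an),.022))-(155,175)+.5)*8,0),end=" ")
  print()
E
```

```text
[ 98. 169.] [299. 325.] [600. 193.] [391.  53.] 
[113. 174.] [316. 331.] [617. 199.] [406.  58.]
```

View pics/x1.png

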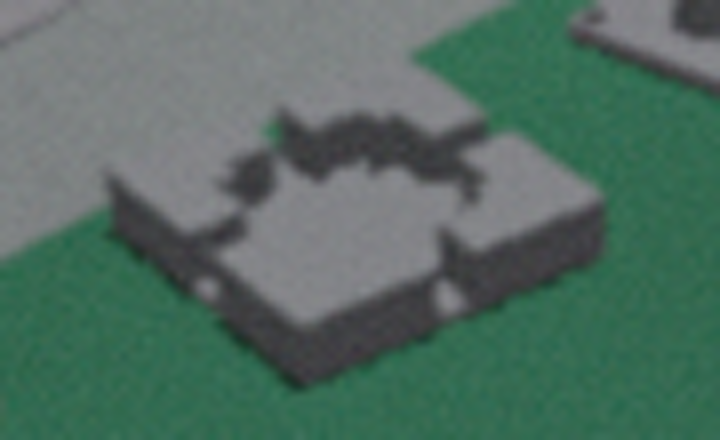

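>>> play_rows([
  {"fingers":0.6,"translation":[0,0,0],"roll":0},
  {"fingers":0.6,"translation":[0,0,1],"roll":0},
  {"fingers":0.6,"translation":[0,0,2.2],"roll":0},
  {"fingers":0.6,"translation":[0,0,3.2],"roll":0},
  {"fingers":0.6,"translation":[0,0,3.8],"roll":0},
  {"fingers":0.6,"translation":[0,0,3.8],"roll":0},
  {"fingers":0.6,"translation":[0,0,3.8],"roll":0},
  {"fingers":0.6,"translation":[0,0,3.8],"roll":0},
])

```text
clock: 16.97
eef_pos: [0.6769, 0.087, 0.0887]
tool_rot: [0.948, 0.32, 0.0, 0.0]
ft_force: [0.2, -0.6, -0.6]
grip_width: 0.0527
```

```bash
python3 - <<'E'
from h import *
go(.676,.0876,.0622,37.3)
E
```

```text
shift [-0.04 -0.1   2.65] roll -0.0 yaw 37.3 alt 180.0 xaxis [0.796 0.606 0.001] yaxis [ 0.606 -0.796  0.   ] t 16.9667 w 0.05268722257184101
```

>>> play_rows([
  {"fingers":0.6,"translation":[0,-0.1,0.6],"roll":0},
  {"fingers":0.6,"translation":[0,-0.1,1.2],"roll":0},
  {"fingers":0.6,"translation":[0,-0.1,1.7],"roll":0},
  {"fingers":0.6,"translation":[0,-0.1,2.1],"roll":0},
  {"fingers":0.6,"translation":[0,-0.1,2.4],"roll":0},
  {"fingers":0.6,"translation":[0,-0.1,2.6],"roll":0},
  {"fingers":0.6,"translation":[0,-0.1,2.7],"roll":0},
  {"fingers":0.6,"translation":[0,-0.1,2.8],"roll":0},
  {"fingers":0.6,"translation":[0,-0.1,2.8],"roll":0},
])

```text
clock: 17.72
eef_pos: [0.6756, 0.0876, 0.0622]
tool_rot: [0.948, 0.32, -0.0, 0.0]
ft_force: [-5.3, -0.6, 6.5]
grip_width: 0.0525
```

>>> play_rows([
  {"fingers":-0.5,"translation":[0,0,0],"roll":0},
  {"fingers":-0.8,"translation":[0,0,0],"roll":0},
  {"fingers":-1,"translation":[0,0,0],"roll":0},
  {"fingers":-1,"translation":[0,0,0],"roll":0},
  {"fingers":-1,"translation":[0,0,0],"roll":0},
  {"fingers":-1,"translation":[0,0,-1.5],"roll":0},
  {"fingers":-1,"translation":[0,0,-4],"roll":0},
  {"fingers":-1,"translation":[0,0,-7],"roll":0},
  {"fingers":-1,"translation":[0,0,-9],"roll":0},
  {"fingers":-1,"translation":[0,0,-9.5],"roll":0},
  {"fingers":-1,"translation":[0,0,-9.5],"roll":0},
])

```text
clock: 18.63
eef_pos: [0.6775, 0.088, 0.1577]
tool_rot: [0.948, 0.32, 0.002, 0.0]
ft_force: [0.1, 0.4, -0.5]
grip_width: 0.0858
```

```bash
python3 - <<'E'
from h import *
go(.468,-.113,.14,0)
E
```

```text
shift [-28.85   3.3    1.66] roll 37.3 yaw 37.3 alt -142.7 xaxis [0.796 0.606 0.004] yaxis [ 0.606 -0.796  0.002] t 18.6333 w 0.08575581524227628
```

>>> play_rows([
  {"fingers":-1,"translation":[-1.5,0.1,0],"roll":0},
  {"fingers":-1,"translation":[-4,0.4,0],"roll":4},
  {"fingers":-1,"translation":[-7.5,0.8,0],"roll":9},
  {"fingers":-1,"translation":[-11,1.2,0],"roll":14},
  {"fingers":-1,"translation":[-14.5,1.6,0],"roll":19},
  {"fingers":-1,"translation":[-18,2,0],"roll":24},
  {"fingers":-1,"translation":[-21.5,2.4,0],"roll":29},
  {"fingers":-1,"translation":[-25,2.8,0.5],"roll":34},
  {"fingers":-1,"translation":[-27.5,3.1,1.7],"roll":37},
  {"fingers":-1,"translation":[-28.8,3.3,3],"roll":37.3},
  {"fingers":-1,"translation":[-28.8,3.3,5],"roll":37.3},
  {"fingers":-1,"translation":[-28.8,3.3,7],"roll":37.3},
  {"fingers":-1,"translation":[-28.8,3.3,8.5],"roll":37.3},
  {"fingers":-1,"translation":[-28.8,3.3,8.5],"roll":37.3},
  {"fingers":-1,"translation":[-28.8,3.3,8.5],"roll":37.3},
  {"fingers":-1,"translation":[-28.8,3.3,8.5],"roll":37.3},
])

```text
clock: 19.97
eef_pos: [0.4667, -0.1128, 0.0702]
tool_rot: [1.0, -0.0, -0.0, -0.0]
ft_force: [0.0, 0.8, 0.5]
grip_width: 0.0853
```

```bash
python3 - <<'E'
from h import *
from workcell import bot
a=bot.camera("side")
cv2.imwrite("pics/r1.png",cv2.resize(cv2.cvtColor(a["pixels"][130:250,240:390],cv2.COLOR_RGB2BGR),None,fx=5,fy=5,interpolation=cv2.INTER_CUBIC))
go(.468,-.113,.018,0)
print((proj(a,(.468,-.113,.008))-(240,130)+.5)*5)
E
```

```text
shift [0.07 0.01 5.27] roll -0.0 yaw -0.0 alt 180.0 xaxis [ 1.    -0.     0.001] yaxis [-0. -1.  0.] t 20.0167 w 0.0852122138284519
[378.1373223  354.66060413]
```

View pics/r1.png

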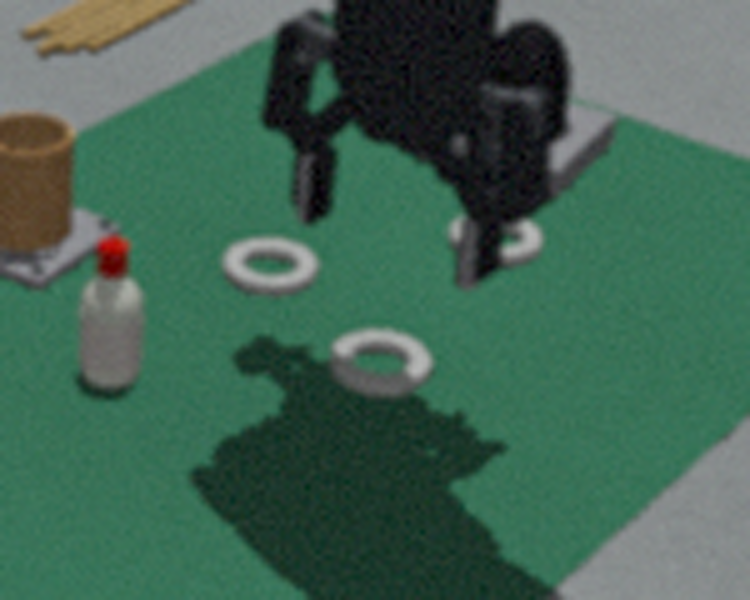

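>>> play_rows([
  {"fingers":-1,"translation":[0.1,0,2],"roll":0},
  {"fingers":-1,"translation":[0.1,0,4],"roll":0},
  {"fingers":-1,"translation":[0.1,0,5.2],"roll":0},
  {"fingers":-1,"translation":[0.1,0,5.7],"roll":0},
  {"fingers":-1,"translation":[0.1,0,5.7],"roll":0},
  {"fingers":-1,"translation":[0.1,0,5.7],"roll":0},
  {"fingers":-0.3,"translation":[0.1,0,5.7],"roll":0},
  {"fingers":0,"translation":[0.1,0,5.7],"roll":0},
  {"fingers":0.3,"translation":[0.1,0,5.7],"roll":0},
  {"fingers":0.3,"translation":[0.1,0,5.7],"roll":0},
  {"fingers":0.3,"translation":[0.1,0,5.7],"roll":0},
  {"fingers":0.3,"translation":[0.1,0,5.7],"roll":0},
  {"fingers":0.3,"translation":[0.1,0,5.7],"roll":0},
])

```text
clock: 21.1
eef_pos: [0.4686, -0.1131, 0.0151]
tool_rot: [1.0, -0.0, 0.001, 0.0]
ft_force: [-3.1, 0.9, 10.0]
grip_width: 0.0465
```

```bash
python3 - <<'E'
from h import *
go(.523,.394,.09,0)
E
```

```text
shift [  5.42 -50.71  -7.5 ] roll -0.0 yaw -0.0 alt 180.0 xaxis [ 1.    -0.001  0.002] yaxis [-0.001 -1.     0.   ] t 21.1 w 0.046525909902592144
```

>>> play_rows([
  {"fingers":0.3,"translation":[0,0,-0.5],"roll":0},
  {"fingers":0.3,"translation":[0,0,-1],"roll":0},
  {"fingers":0.3,"translation":[0,0,-1.5],"roll":0},
  {"fingers":0.3,"translation":[0,0,-1.8],"roll":0},
  {"fingers":0.3,"translation":[0,0,-1.8],"roll":0},
  {"fingers":0.3,"translation":[0,0,-1.8],"roll":0},
])

```text
clock: 21.6
eef_pos: [0.4681, -0.113, 0.0315]
tool_rot: [1.0, -0.0, 0.0, 0.0]
ft_force: [0.4, -0.4, -0.3]
grip_width: 0.0461
```

```bash
python3 - <<'E'
from h import *
from workcell import bot
a=bot.camera("side")
cv2.imwrite("pics/r2.png",cv2.resize(cv2.cvtColor(a["pixels"][150:230,265:365],cv2.COLOR_RGB2BGR),None,fx=7,fy=7,interpolation=cv2.INTER_CUBIC))
E
```

```text
(no output)
```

View pics/r2.png

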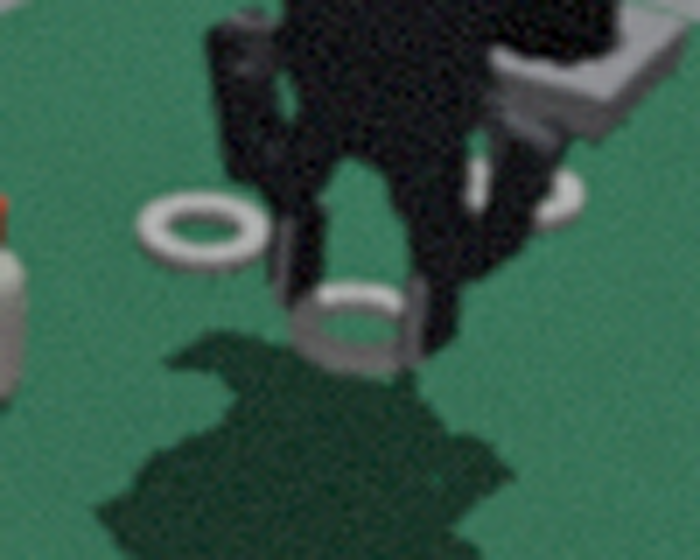

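>>> play_rows([
  {"fingers":0.3,"translation":[0,0,-1.5],"roll":0},
  {"fingers":0.3,"translation":[0,0,-4],"roll":0},
  {"fingers":0.3,"translation":[0,0,-7],"roll":0},
  {"fingers":0.3,"translation":[0,-0.5,-10],"roll":0},
  {"fingers":0.3,"translation":[0,-2,-10],"roll":0},
  {"fingers":0.3,"translation":[0,-5,-10],"roll":0},
  {"fingers":0.3,"translation":[0,-8.5,-10],"roll":0},
  {"fingers":0.3,"translation":[0,-12,-10],"roll":0},
  {"fingers":0.3,"translation":[0,-15.5,-10],"roll":0},
  {"fingers":0.3,"translation":[0,-19,-10],"roll":0},
  {"fingers":0.3,"translation":[0.5,-22.5,-10],"roll":0},
  {"fingers":0.3,"translation":[1,-26,-10],"roll":0},
  {"fingers":0.3,"translation":[1.5,-29.5,-10],"roll":0},
  {"fingers":0.3,"translation":[2,-33,-10],"roll":0},
  {"fingers":0.3,"translation":[3,-36.5,-10],"roll":0},
  {"fingers":0.3,"translation":[4,-40,-10],"roll":0},
  {"fingers":0.3,"translation":[5,-43.5,-9],"roll":0},
  {"fingers":0.3,"translation":[5.5,-47,-7],"roll":0},
  {"fingers":0.3,"translation":[5.5,-49.5,-6],"roll":0},
  {"fingers":0.3,"translation":[5.5,-50.7,-6],"roll":0},
])

```text
clock: 23.32
eef_pos: [0.5208, 0.3963, 0.087]
tool_rot: [1.0, 0.001, -0.002, 0.001]
ft_force: [-0.3, 0.1, -0.7]
grip_width: 0.0462
```

>>> play_rows([
  {"fingers":0.3,"translation":[0,0,0],"roll":0},
  {"fingers":0.3,"translation":[0,0,0],"roll":0},
  {"fingers":0.3,"translation":[0,0,0],"roll":0},
])

```text
clock: 23.57
eef_pos: [0.5233, 0.3928, 0.092]
tool_rot: [1.0, -0.001, 0.0, 0.0]
ft_force: [0.2, -0.1, -0.3]
grip_width: 0.0462
```

```bash
python3 - <<'E'
from h import *
from workcell import bot
a=bot.camera("side")
cv2.imwrite("pics/p1.png",cv2.resize(cv2.cvtColor(a["pixels"][220:330,70:200],cv2.COLOR_RGB2BGR),None,fx=6,fy=5.4,interpolation=cv2.INTER_CUBIC))
go(.523,.394,.023,0)
e=bot.get_obs()["eef_pos"];k=np.array([6,5.4])
print("pin top",(proj(a,(.523,.394,.038))-(70,220)+.5)*k,"ring top exp",(proj(a,(e[0],e[1],e[2]-.007))-(70,220)+.5)*k)
for d in((.01,0,0),(0,.01,0)):print((proj(a,e+d)-proj(a,e))*k)
for k4 in range(4):
  an=np.radians(14.4+45+90*k4);print((proj(a,(.523+.0537*np.cos(an),.394+.0537*np.sin(an),.008))-(70,220)+.5)*k)
E
```

```text
shift [-0.06 -0.14  6.94] roll -0.1 yaw -0.1 alt 179.9 xaxis [ 1.    -0.002  0.001] yaxis [-0.002 -1.    -0.   ] t 23.6167 w 0.04633703380294535
pin top [356.92402521 372.17366723] ring top exp [337.20755843 260.91916646]
[-20.16890812 -13.84581307]
[-29.72239317  15.54896153]
[186.39794487 472.80532244]
[385.99300286 554.93552724]
[548.23391315 403.1200362 ]
[356.69906938 331.72701702]
```

View pics/p1.png

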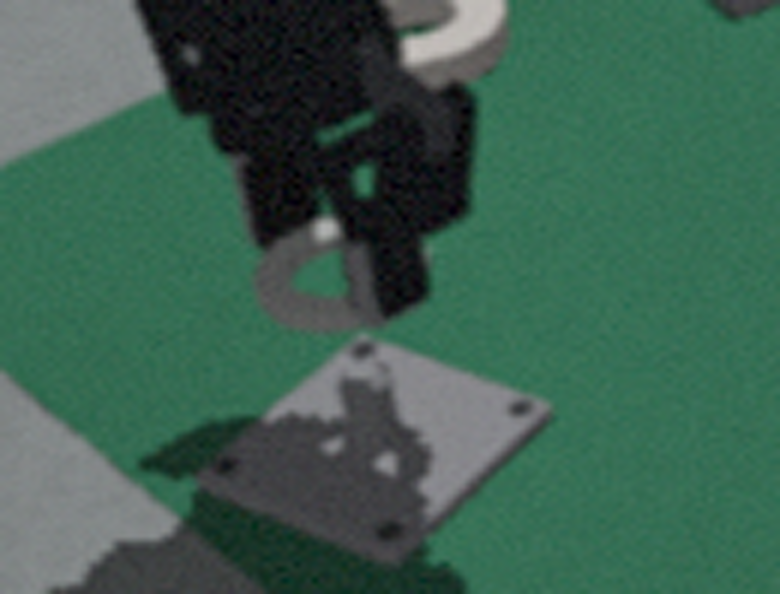

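>>> play_rows([
  {"fingers":0.3,"translation":[-0.1,-0.1,1.2],"roll":0},
  {"fingers":0.3,"translation":[-0.1,-0.1,2.4],"roll":0},
  {"fingers":0.3,"translation":[-0.1,-0.1,3.4],"roll":0},
  {"fingers":0.3,"translation":[-0.1,-0.1,4.4],"roll":0},
  {"fingers":0.3,"translation":[-0.1,-0.1,5.4],"roll":0},
  {"fingers":0.3,"translation":[-0.1,-0.1,6.1],"roll":0},
  {"fingers":0.3,"translation":[-0.1,-0.1,6.6],"roll":0},
  {"fingers":0.3,"translation":[-0.1,-0.1,6.9],"roll":0},
  {"fingers":0.3,"translation":[-0.1,-0.1,7.1],"roll":0},
  {"fingers":0.3,"translation":[-0.1,-0.1,7.1],"roll":0},
  {"fingers":0.3,"translation":[-0.1,-0.1,7.1],"roll":0},
])

```text
clock: 24.53
eef_pos: [0.5215, 0.3945, 0.0231]
tool_rot: [1.0, -0.0, -0.0, 0.0]
ft_force: [-6.6, -4.3, 15.3]
grip_width: 0.0461
```

>>> play_rows([
  {"fingers":-0.4,"translation":[0,0,0],"roll":0},
  {"fingers":-0.7,"translation":[0,0,0],"roll":0},
  {"fingers":-1,"translation":[0,0,0],"roll":0},
  {"fingers":-1,"translation":[0,0,0],"roll":0},
  {"fingers":-1,"translation":[0,0,0],"roll":0},
  {"fingers":-1,"translation":[0,0,-1.5],"roll":0},
  {"fingers":-1,"translation":[0,0,-4],"roll":0},
  {"fingers":-1,"translation":[0,0,-7],"roll":0},
  {"fingers":-1,"translation":[0,0,-11],"roll":0},
  {"fingers":-1,"translation":[0,0,-14],"roll":0},
  {"fingers":-1,"translation":[-4,0,-15],"roll":0},
  {"fingers":-1,"translation":[-8,0,-15],"roll":0},
  {"fingers":-1,"translation":[-12,0,-15],"roll":0},
  {"fingers":-1,"translation":[-16,0,-15],"roll":0},
  {"fingers":-1,"translation":[-20,0,-15],"roll":0},
  {"fingers":-1,"translation":[-24,0,-15],"roll":0},
  {"fingers":-1,"translation":[-28,0,-15],"roll":0},
  {"fingers":-1,"translation":[-28,0,-15],"roll":0},
  {"fingers":-1,"translation":[-28,0,-15],"roll":0},
])

```text
clock: 26.12
eef_pos: [0.2403, 0.3952, 0.1705]
tool_rot: [1.0, 0.002, 0.0, 0.0]
ft_force: [0.9, 0.4, -0.2]
grip_width: 0.0854
```

```bash
python3 - <<'E'
from h import *
from workcell import bot
b=bot.camera("top");im=b["pixels"];a=bot.camera("side")
f=lambda i,k:cv2.resize(cv2.cvtColor(i,cv2.COLOR_RGB2BGR),None,fx=k,fy=k,interpolation=cv2.INTER_CUBIC)
t=f(im[115:270,95:430],2.35);s=f(a["pixels"][130:330,60:460],1.0)
t=t[:, :787];p=np.zeros((t.shape[0]+s.shape[0],787,3),np.uint8);p[:t.shape[0],:t.shape[1]]=t;p[t.shape[0]:,:400]=s
w=f(a["pixels"][255:320,95:170],3)[:s.shape[0]];p[t.shape[0]:t.shape[0]+w.shape[0],410:410+w.shape[1]]=w
cv2.imwrite("pics/end.png",p)
hsv=cv2.cvtColor(im,cv2.COLOR_RGB2HSV).astype(int);H,S,V=hsv[...,0],hsv[...,1],hsv[...,2]
def cen(m,u,v,r,z):
    q=np.argwhere(m[v-r:v+r,u-r:u+r])[:,::-1]+[u-r,v-r]
    e,rr=cv2.minEnclosingCircle(q.astype(np.float32));return ray(b,*e,z)[:2].round(4),round(rr,1),len(q)
print("ring",cen((S<60)&(V>170),118,202,14,.016))
print("fin",cen((S<60)&(V>175),229,143,16,.079))
print("coupler",cen((S>90)&(H<25),290,142,15,.068))
print("nose",cen(V<45,396,193,18,.04))
print("tape",cen((S<60)&(V>170),173,138,16,.018))
print("glue red",cen((S>150)&((H<8)|(H>172)),267,186,10,.07))
b0=load("top0.npz");h0=cv2.cvtColor(b0["pixels"],cv2.COLOR_RGB2HSV).astype(int);q=lambda h:np.argwhere(((h[...,1]>150)&((h[...,0]<8)|(h[...,0]>172)))[176:196,257:277]).mean(0);print(q(h0),q(hsv))
E
```

```text
ring (array([0.5229, 0.3947]), 8.9, 124)
fin (array([0.6752, 0.082 ]), 12.5, 235)
coupler (array([ 0.6761, -0.0864]), 11.1, 114)
nose (array([ 0.5441, -0.3605]), 12.4, 382)
tape (array([0.7059, 0.2468]), 11.8, 316)
glue red (array([ 0.5643, -0.0185]), 2.6, 24)
[ 7.         10.70833333] [ 7.         10.70833333]
```

View pics/end.png

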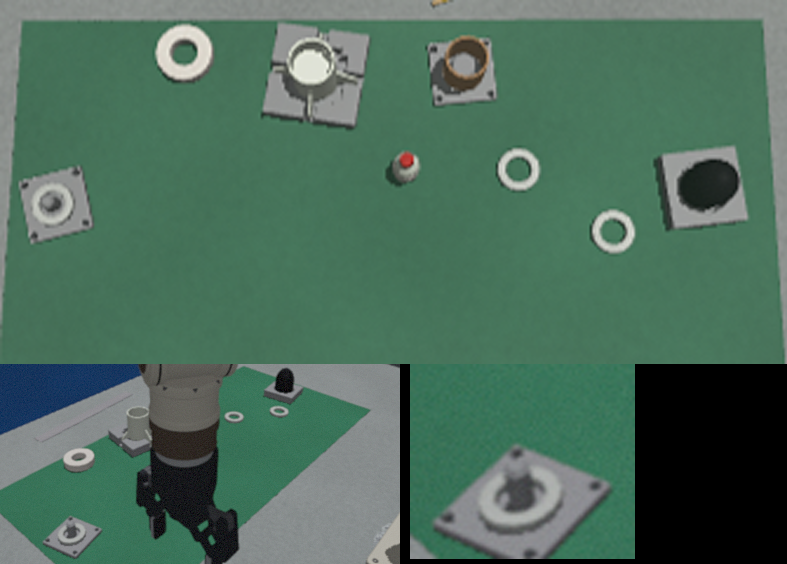

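```bash
python3 - <<'E'
from h import *
from workcell import bot
b=load("top0.npz");g=lambda x,y,z:ray(b,95+x/2.35-.3,115+y/2.35-.3,z)[:2].round(4)
print("coupler rim",g(467,60,.068),"fin rim",g(311,66,.079))
print(bot.get_obs()["ft_force"]);bot.job_done()
E
```

```text
coupler rim [ 0.6803 -0.0873] fin rim [0.6703 0.0884]
[0.45869405 0.2346054  0.86556384]
the job is handed in; nothing more can be done
```

All four parts are in their nests, released and upright, and the job was handed in at about 26 s of the 106 s limit. No verdict came back, so the results below are from my own checks.

- **Seating:** each part met its nest floor or foot, with 6 to 15 N on the wrist, at the tool height expected for fully down. That includes the fin can, which would have stopped about 18 mm higher had its fins missed the slots.
- **Ring choice:** of the three rings in view I took the one nearest the base, at about 0.48 m.
- **Centring, final top view:** the retainer and nose cone are within about 2 mm of their nest centres. The coupler's rim reads about 4 mm off; an automatic circle fit gave 8 mm, but it had taken in part of the tube's side.
- **Fin can:** this is the least certain placing. Two readings of its rim disagree by about 8 mm with each other. They put it about 5 to 8 mm from the nest centre, against the 10 mm allowed. The top and side cameras also differed by about 2 mm on where that nest is. The fins are visibly in the slots.
- **Bystanders:** the tape moved less than 1 mm by measurement, and the glue cap is at the same pixel position as at the start.

The one refused move (a missing "roll" key) moved nothing.

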